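Third hand: hold a frame tube against the sprung stop of a tacking fixture

ROBOT

A 6-joint arm with a two-finger parallel gripper is mounted at the origin on a cart in front of the work surface, level with it; the furniture and walls round the work are solid. World frame = base frame: x ahead of the robot, y to its left, z up, the work surface at z = 0. Lengths are in m, angles in rad, forces in N, time in s.
With the tool pointing down it reaches from about 0.3 to 0.775 m from the base axis. Payload 14.6 kg.
Tool frame: the origin (TCP) lies at the very end of the fingers, on their centre line; the grasp point (between the pads) lies 19 mm behind it; z points along the fingers, y is the line along which they close (so a half turn about z gives the same grasp; the last joint's range is limited). The gripper opens to 94 mm and grips with 3 to 60 N. Pads are 16 mm wide; open, the fingers measure 119 mm over their backs; the gripper's body (75 mm by 177 mm) begins 78 mm behind the grasp point.
Start: joints at [-1.22, 0.3, 1.521, -0, 1.321, -0.067], TCP at [0.223, -0.503, 0.205] pointing down, gripper open.
Joint ranges: [-3.03, 3.03], [-0.79, 2.21], [0.23, 2.52], [-1.04, 4.18], [0, 3.07], [-2.55, 2.55]. Speed limits (rad/s): [2.22, 2.22, 2.57, 3.14, 3.14, 3.14].

INTERFACE

Orientations are given as [roll, pitch, yaw] about the fixed x, y, z axes, in that order (R = Rz(yaw) Ry(pitch) Rx(roll)).
In Python, from station import ctrl gives the robot as it stands.
- The arm moves only by the tool carry_out, never from a script. Its argument "motion" is text: rows parted by semicolons, each of 7 numbers parted by spaces: the shift along the world's x, y, z in m, then the turn, a rotation vector about the world's x, y, z in degrees, then the closure in counts, from 0 (fully open) to 255 (shut). In form: dx dy dz wx wy wz hand; .... A call has 1 to 20 rows; each row shifts and turns the commanded pose from where the row before left it; what a row does not reach is not made up. A row lasts 1/12 s, in which the tool goes at most 41.7 mm and 7.16 degrees, less where a joint would pass 70% of its speed; a pose out of reach is approached as far as the arm can. A call is refused whole if a number of a shift passes 0.0417 or a number of a turn 7.16, either way. A call with a gripper value outside its range is refused whole. The fingers move at their own pace and stop on an object; "grip_force" is the grip in N (left out, the last holds). Time passes only in rows, so rows that do not move let the fingers close. It gives the time, the measured TCP pose, the force, the opening and the grip force at its end, in the units of the state.
- ctrl.get_obs(): the state, without advancing time (a new reading comes with each control period).
- ctrl.camera(name): name is "side" or "top"; returns a dict with "pixels" (420x560x3 uint8, red, green, blue), "range_z" (420x560 float32, m along the optical axis (not along the pixel's ray), 0 where there is no reading), "K" (3x3 intrinsics, pixels), "position" and "attitude" of the camera in the world. Camera axes: x right, y up, looking along -z (the intrinsics and any distortion apply to the point x, -y, -z); pixel columns grow to the right and rows downward; lengths in m; the calibration is good to about 2 mm. A picture is of the moment at which its call begins.
- ctrl.hand_in(): hands the job in; it is judged then, once.
The state is a dict: "time_s": time; "qpos": joint angles; "joint_vel": joint speeds; "tau": joint torques, N m; "ee_pos": TCP position; "eef_rot": TCP orientation; "force": force on the tool from outside, world axes, zero at the start; "moment": the same for the moment, N m; "grip_width": finger opening in m; "grip_force": force on a finger pad.
Only numpy, scipy, OpenCV 4.12 (cv2) and the standard library are available. Lean on these libraries where they do the work, as an engineer would, in place of code of your own. Each camera call takes 0.05 s, during which the arm holds its last target. There are 200 camera calls.

TASK

Be my third hand while I tack this frame tube: lay the long loose steel tube down in the two V rests of the fixture, still clear of the sprung stop, then slide it along the rests against the stop's round nose until the nose is pressed in about half of its travel, never all the way in. Finish while holding it there: keep the tube bedded in both rests and keep up a steady push, without letting go, and leave the other things where they are.

Things in the scene. Friction and masses are not known exactly. Their poses are not given: they have to be found in the camera images.
- tube_centre (a point): centre of the loose plain grey steel tube: straight, 36 mm in diameter, 141 mm long, 0.11 to 0.23 kg, lying on the table at the start (centre 18 mm above it). The tube runs along this point's y axis; its ends are alike, so either way round is right. It can roll if knocked
- seat (a point): point midway between the fixture's two V rests, on the line where the tube's axis lies when bedded in both; 50 mm above the table. x axis: along the rests towards the sprung stop; y across; z up. Between the rests 84 mm of x is open down to the base plate, 40 mm below this point, so fingers fit there beside the tube
- fixture: tacking fixture fixed to the table; origin on the table under the seat point, same axes. Dark steel base plate 10 mm thick, 90 mm wide, from x = -80 to +140 mm. Aluminium V rests (90 degrees, open upwards, 16 mm thick, 52 mm wide) at x = -50 and +50 mm; V edges 40 mm apart, 44 mm above the table. Stop housing: block 56 mm wide, 76 mm high, at x = +101 to +131 mm
- nose_face (a point): centre of the front face of the stop's sprung nose: a round steel disc 44 mm in diameter, 6 mm thick, on a 16 mm shank that slides into the housing (its x axis points in). With the nose fully out this face is 75 mm along x from the seat point; the disc and shank move 20 mm along x until the disc's back meets the housing
- nose (a joint): how far the nose is pressed in, m: 0 fully out, 0.020 fully in. A preloaded spring pushes it back out: 3 N where it begins to move, 8 N at half travel, 13 N at the end (0.5 N per mm). The spring pushes the tube back if it is let go
- shell: short steel tube, 40 mm across, 68 mm tall, standing on end; origin at the centre of its underside. A bystander, not the tube to be held
- saw: red hole saw, 48 mm across, 66 mm tall, standing teeth down with its shank up; origin at the centre of its underside. A bystander
- driver: screwdriver lying on the table, yellow handle, 175 mm long along its y axis, 28 mm high; origin under its centre. A bystander
- tape: tape measure, 74x90x37 mm; origin at the centre of its underside. A bystander
- oil: small plastic oil bottle with a pointed cap, 53 mm across, 152 mm tall; origin at the centre of its underside. A bystander
Not all that is in view belongs to the job. What is shaped like the part that bears tube_centre but orange is not meant.

How it is judged:
By the outcome, as a careful person would: the job done as asked, in the order asked, and still so for the second after the job is handed in, while the arm keeps its last pose, push and grip.
It also fails if it takes over 45 s, if anything falls off the work surface, if the arm or the gripper's body presses on something with over 40 N, if the wrist force passes 120 N, or if a joint passes its speed limit or range.

## Working session

There is one attempt and no reset: what is moved stays moved. The work goes in short steps, Python scripts to look and compute and a tool call to move; the robot and the scene stay as the last step left them, time stands still between calls to the robot, and variables do not carry over. Pictures are saved under pics/ and viewed, at most 10 in all, crops included, and the job is handed in when it is done.

Besides the shell and the picture viewer there is one more tool, called after "Request:" as a command line: name --argument value ..., lists and objects as JSON in quotes. carry_out: Moves the arm, as the interface text tells. Its arguments: {"type":"object","properties":{"motion":{"type":"string"},"grip_force":{"type":"number"}},"required":["motion"]}

```bash
ls; mkdir -p pics
cat > h.py <<'E'
import numpy as np, cv2
from station import ctrl
def shot(n):
    c=ctrl.camera(n); np.savez(f'{n}.npz',**{k:np.asarray(v) for k,v in c.items()}); return c
E
python3 - <<'E'
from h import *
for n in("top","side"):
    c=shot(n); cv2.imwrite(f'pics/{n}1.png',c['pixels'][:,:,::-1]); print(n,c['K'],c['position'],c['attitude'],[k for k in c])
o=ctrl.get_obs(); print(o)
E
```

```text
pics
top [[527.67505392   0.         275.03637787]
 [  0.         527.67505392 208.21298771]
 [  0.           0.           1.        ]] [0.35893535 0.16480245 1.49571063] [ 0.13824129 -0.00271741 -1.54738678] ['pixels', 'range_z', 'K', 'position', 'attitude']
side [[467.11442755   0.         277.57655653]
 [  0.         467.11442755 212.7656962 ]
 [  0.           0.           1.        ]] [0.29851782 1.29070401 0.72553769] [ 1.0612915  -0.02427234 -2.88906754] ['pixels', 'range_z', 'K', 'position', 'attitude']
{'time_s': 0.1, 'qpos': array([-1.21961518e+00,  3.00412725e-01,  1.52148879e+00, -2.19280715e-05,
        1.32069368e+00, -6.65956478e-02]), 'joint_vel': array([ 0.00017699, -0.00079724, -0.00234332, -0.00017035, -0.00052117,
        0.00147014]), 'tau': array([ 1.40639506e-03, -5.32645333e+01, -3.53281403e+01,  7.09078484e-02,
        2.34941411e-02, -9.20383377e-05]), 'ee_pos': array([ 0.22306887, -0.50248983,  0.20495739]), 'eef_rot': array([-3.14059092e+00, -4.55220264e-05,  4.17782205e-01]), 'force': array([-0.32888318,  0.01129925, -0.31533458]), 'moment': array([-0.00183577, -0.01511005,  0.006207  ]), 'grip_force': 0.0, 'grip_width': 0.09419600229745713}
```

View pics/top1.png

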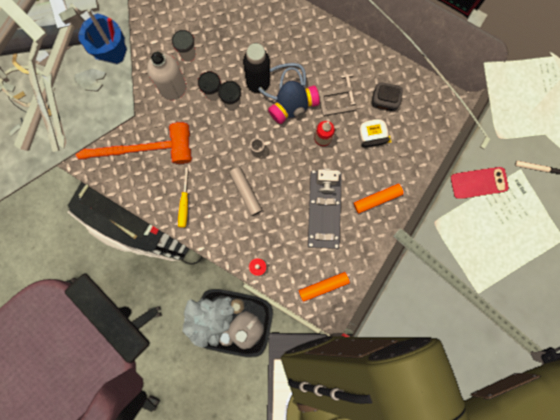

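View pics/side1.png

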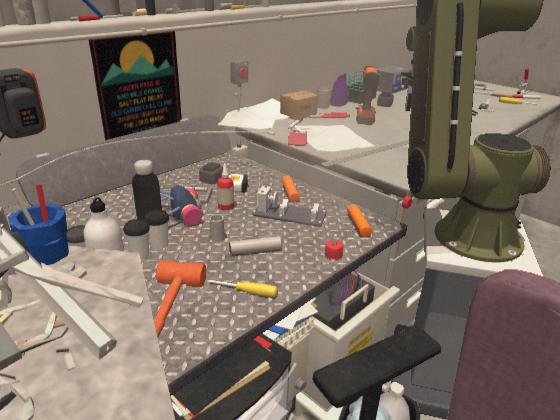

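The top view shows the plain grey tube lying at about (245,191). It could be confused with the orange tubes at (378,198) and (324,287), the standing shell at (257,147) and the hammer handle at (125,150). The fixture is at (325,208) with its stop at the top end, near (328,178). By the description I choose (245,191), and I'll check it in a crop while measuring.

```bash
cat >> h.py <<'E'
from scipy.spatial.transform import Rotation as Ro
def cloud(c):
    "world point per pixel, from range"
    K=c['K'];z=c['range_z'];v,u=np.mgrid[:z.shape[0],:z.shape[1]]
    p=np.dstack([(u-K[0,2])/K[0,0]*z,-(v-K[1,2])/K[1,1]*z,-z])
    return p@Ro.from_euler('xyz',c['attitude']).as_matrix().T+c['position']
def ray(c,uv,h):
    K=c['K'];d=np.array([(uv[0]-K[0,2])/K[0,0],-(uv[1]-K[1,2])/K[1,1],-1])@Ro.from_euler('xyz',c['attitude']).as_matrix().T
    return c['position']+d*(h-c['position'][2])/d[2]
E
python3 - <<'E'
from h import *
c=np.load('top.npz');P=cloud(c)
def box(n,u0,u1,v0,v1,zmin,zmax):
    q=P[v0:v1,u0:u1].reshape(-1,3); m=(q[:,2]>zmin)&(q[:,2]<zmax)&(c['range_z'][v0:v1,u0:u1].ravel()>0); q=q[m]
    r=cv2.minAreaRect((q[:,:2]*1000).astype(np.float32)); print(n,len(q),'mean',q.mean(0).round(4),'rect',np.round(r[0],1),np.round(r[1],1),round(r[2],1),'zmax',np.percentile(q[:,2],[50,98]).round(4))
    return q
for (u,v) in [(200,200),(280,230),(300,250),(245,191),(290,160)]: print(u,v,P[v,u].round(4))
box('tube',222,268,160,222,.012,.08)
box('housing',300,350,160,260,.062,.12)
box('rests',300,350,160,260,.03,.056)
box('plate',300,350,160,260,.005,.1)
box('shell',245,270,134,160,.03,.1)
box('saw',310,340,115,148,.03,.12)
box('or1',350,410,180,215,.012,.1)
box('driver',172,192,165,230,.01,.05)
I=c['pixels'][:,:,::-1]
a=cv2.resize(I[160:230,215:275],None,fx=6,fy=6,interpolation=2);b=cv2.resize(I[160:255,300:350],None,fx=6,fy=6,interpolation=2)
h=max(a.shape[0],b.shape[0]);o=np.zeros((h,a.shape[1]+b.shape[1],3),np.uint8);o[:a.shape[0],:a.shape[1]]=a;o[:b.shape[0],a.shape[1]:]=b
cv2.imwrite('pics/crop.png',o)
E
```

```text
200 200 [ 0.586   0.3815 -0.0017]
280 230 [ 0.5052  0.15   -0.0035]
300 250 [0.4493 0.0922 0.0006]
245 191 [0.6097 0.2513 0.0305]
290 160 [ 0.7098  0.1255 -0.0027]
tube 632 mean [0.609  0.2499 0.0313] rect [603.2 264.7] [141.3  68.3] 28.2 zmax [0.0321 0.0399]
housing 269 mean [0.6466 0.0223 0.0736] rect [641.   21.9] [60.7 55.2] 0.1 zmax [0.0741 0.0812]
rests 241 mean [0.5641 0.0246 0.0404] rect [576.   22.6] [ 55.3 195.1] 89.8 zmax [0.0395 0.0557]
plate 2387 mean [0.5658 0.0249 0.0213] rect [568.3  24.3] [286.9 139.3] 0.2 zmax [0.0109 0.078 ]
shell 142 mean [0.7341 0.2193 0.0556] rect [733.8 219.7] [40.  39.1] 56.1 zmax [0.0599 0.073 ]
saw 333 mean [0.7676 0.034  0.0853] rect [775.9  30.8] [50.7 53.2] 45.4 zmax [0.0929 0.1163]
or1 635 mean [ 0.5981 -0.1251  0.0311] rect [ 599.5 -126.2] [ 36.1 141.8] 24.5 zmax [0.0317 0.0398]
driver 323 mean [0.5574 0.4243 0.0215] rect [590.  426.5] [171.3  26.7] 0.0 zmax [0.0216 0.0309]
```

View pics/crop.png

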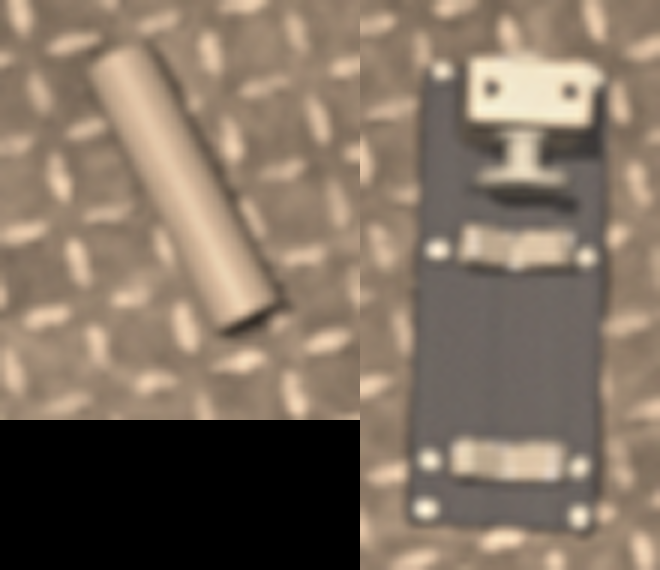

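The crop confirms it: on the left is the plain grey tube, with ends near top-view pixels (235,169) and (256,213). On the right is the fixture, with the stop housing at (329,175), nose disc at (327,191) and rests at (326,201) and (324,236). Next I refine the poses.

Run:
```python
from h import *
from scipy.optimize import least_squares
c=np.load('top.npz');P=cloud(c);I=c['pixels'].astype(int)
# tube cylinder fit, both views
for n,(u0,u1,v0,v1) in {'top':(225,265,162,220),'side':(220,290,228,262)}.items():
    cc=np.load(n+'.npz');q=cloud(cc)[v0:v1,u0:u1].reshape(-1,3)
    q=q[(q[:,2]>.014)&(q[:,2]<.045)&(np.hypot(q[:,0]-.609,q[:,1]-.25)<.09)]
    f=lambda p:np.hypot((q[:,0]-p[0])*-np.sin(p[2])+(q[:,1]-p[1])*np.cos(p[2]),q[:,2]-p[3])-.018
    r=least_squares(f,[.609,.25,.45,.018],loss='soft_l1',f_scale=.002).x
    s=(q[:,0]-r[0])*np.cos(r[2])+(q[:,1]-r[1])*np.sin(r[2]);e=np.percentile(s,[1.5,98.5]);m=e.mean()
    print(n,len(q),'centre',r[0]+m*np.cos(r[2]),r[1]+m*np.sin(r[2]),'z',r[3],'yaw',np.degrees(r[2]),'len',e[1]-e[0],'res',np.std(f(r)))
# plate: dark mask
s=I[160:255,300:352].sum(2);print(np.percentile(s,[5,30,50,70]))
m=np.zeros(I.shape[:2],np.uint8);m[160:255,300:352]=(s<330)
m=cv2.morphologyEx(m,cv2.MORPH_CLOSE,np.ones((5,5)))
k=max(cv2.findContours(m,0,1)[0],key=cv2.contourArea)
w=np.array([ray(c,x[0],.01)[:2]*1000 for x in k],np.float32);r=cv2.minAreaRect(w);print('plate',r)
# slots by z slices: rests and housing, along x
for n,(u0,u1,v0,v1) in {'top':(300,352,160,255),'side':(250,330,180,226)}.items():
    q=cloud(np.load(n+'.npz'))[v0:v1,u0:u1].reshape(-1,3)
    for a,b,lo,hi in [('rest-',(.44,.535),.036,.048),('rest+',(.55,.61),.036,.048),('house',(.62,.70),.071,.085)]:
        t=q[(q[:,0]>b[0])&(q[:,0]<b[1])&(abs(q[:,1]-.025)<.05)&(q[:,2]>lo)&(q[:,2]<hi)]
        if len(t): print(n,a,len(t),np.median(t,0).round(4),np.percentile(t,[4,96],axis=0).round(3).tolist())
```

```text
top 631 centre 0.6102998197184322 0.25015378876909905 z 0.0176555837297276 yaw 28.180224708433602 len 0.1374444829778271 res 0.002729669499094341
side 566 centre 0.6151750916087999 0.2527708267591694 z 0.016537326748666467 yaw 28.512438650995445 len 0.13713225919748478 res 0.002400573604892784
[276.95 313.   367.   405.  ]
plate ((565.3786010742188, 24.788970947265625), (105.29512023925781, 222.1108856201172), 84.76457977294922)
top rest- 58 [0.4859 0.0255 0.0399] [[0.479, 0.002, 0.036], [0.492, 0.05, 0.044]]
top rest+ 48 [0.5852 0.0249 0.0399] [[0.578, -0.001, 0.037], [0.593, 0.047, 0.046]]
top house 192 [0.6512 0.0223 0.0756] [[0.638, -0.003, 0.072], [0.665, 0.047, 0.08]]
side rest- 32 [0.4886 0.0199 0.0398] [[0.481, 0.006, 0.036], [0.496, 0.053, 0.043]]
side rest+ 27 [0.5882 0.0181 0.0403] [[0.58, 0.003, 0.036], [0.596, 0.054, 0.044]]
side house 80 [0.6519 0.027  0.0748] [[0.64, -0.0, 0.072], [0.667, 0.051, 0.077]]
```

Request:
carry_out --motion "0.006 0.012 0 0 0 0 0; 0.012 0.024 0 0 0 0.2 0; 0.013 0.025 0 0 0 0.3 0; 0.013 0.025 0 0 0 0.3 0; 0.013 0.025 0 0 0 0.3 0; 0.013 0.025 0 0 0 0.3 0; 0.013 0.025 0 0 0 0.3 0; 0.013 0.025 0 0 0 0.3 0; 0.013 0.025 0 0 0 0.3 0; 0.013 0.025 0 0 0 0.3 0; 0.013 0.025 0 0 0 0.3 0; 0.013 0.025 0 0 0 0.3 0; 0.013 0.025 0 0 0 0.3 0; 0.013 0.025 0 0 0 0.3 0; 0.013 0.025 0 0 0 0.3 0; 0.013 0.025 0 0 0 0.3 0; 0.013 0.025 0 0 0 0 0; 0.013 0.025 0 0 0 0 0; 0.013 0.025 0 0 0 0 0; 0.013 0.025 0 0 0 0 0"

```text
time_s: 1.77
ee_pos: [0.475, -0.0146, 0.2054]
eef_rot: [-3.141, 0.0, 0.495]
force: [1.2, -0.2, 1.2]
grip_width: 0.0939
grip_force: 0.0
```

Run:
```python
from h import *
c=np.load('top.npz')
L=[ray(c,p,.01)[:2] for p in [(310.8,172.5),(308,246.7),(341,172.5),(338.7,248)]]
for a,b in [(1,0),(3,2)]: d=L[a]-L[b]; print(L[a],L[b],np.degrees(np.arctan2(-d[1],-d[0])))
# four corner-ish screws near rests (crop px): pairs left/right
s=[ray(c,(300+(x-360)/6,160+y/6),.012)[:2] for x,y in [(437,249),(429,460),(425,510),(586,257),(578,467),(578,517)]]
print(np.round(s,4)); print(np.degrees(np.arctan2(*(s[0]-s[2])[::-1])),np.degrees(np.arctan2(*(s[3]-s[5])[::-1])))
```

```text
[0.45854568 0.07029016] [0.67158547 0.06540464] -1.3137020941343314
[ 0.45692743 -0.01614836] [ 0.67366436 -0.02128294] -1.3571051278843724
[[ 0.5872  0.0586]
 [ 0.4869  0.061 ]
 [ 0.4634  0.0625]
 [ 0.5851 -0.0121]
 [ 0.4853 -0.009 ]
 [ 0.4618 -0.0092]]
-1.826147897420097 -1.3383789449957433
```

Request:
carry_out --motion "0.0125 0.024 -0.004 0 0 0 0; 0.0125 0.024 -0.007 0 0 0 0; 0.0125 0.024 -0.007 0 0 0 0; 0.0125 0.024 -0.007 0 0 0 0; 0.0125 0.024 -0.007 0 0 0 0; 0.0125 0.024 -0.007 0 0 0 0; 0.0125 0.024 -0.007 0 0 0 0; 0.0125 0.024 -0.007 0 0 0 0; 0.0125 0.024 -0.007 0 0 0 0; 0.0125 0.024 -0.007 0 0 0 0; 0.0125 0.024 -0.007 0 0 0 0; 0 0.002 -0.004 0 0 0 0; 0 0 0 0 0 0 0; 0 0 0 0 0 0 0"

```text
time_s: 2.93
ee_pos: [0.6119, 0.2492, 0.1271]
eef_rot: [-3.141, 0.001, 0.495]
force: [0.4, -0.2, 0.5]
grip_width: 0.0937
grip_force: 0.0
```

Request:
carry_out --motion "0 0.001 -0.015 0 0 0 0; 0 0.001 -0.02 0 0 0 0; 0 0 -0.02 0 0 0 0; 0 0 -0.02 0 0 0 0; 0 0 -0.02 0 0 0 0; 0 0 -0.015 0 0 0 0; 0 0 -0.008 0 0 0 0; 0 0 -0.003 0 0 0 0; 0 0 0 0 0 0 0; 0 0 0 0 0 0 0"

```text
time_s: 3.77
ee_pos: [0.6132, 0.2512, 0.0078]
eef_rot: [3.141, -0.002, 0.494]
force: [-0.9, 0.1, -0.3]
grip_width: 0.0941
grip_force: 0.0
```

Run:
```python
from h import *
c=shot('side'); cv2.imwrite('pics/g1.png',cv2.resize(c['pixels'][190:290,180:330,::-1],None,fx=4,fy=4,interpolation=2))
```

```text
(no output)
```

View pics/g1.png

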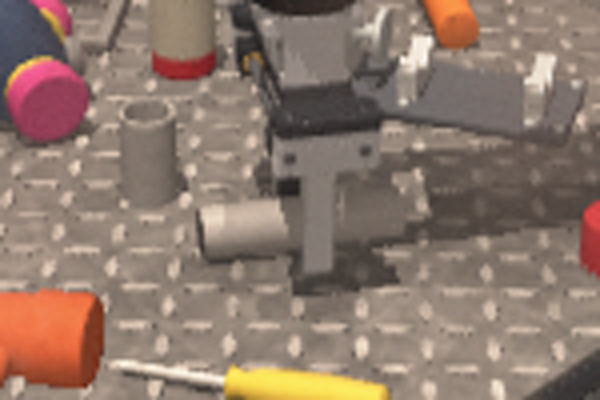

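The picture shows the fingers straddling the tube near its middle, at crop pixels (318,220). I close.

Request:
carry_out --motion "0 0 -0.002 0 0 0 60; 0 0 0 0 0 0 110; 0 0 0 0 0 0 140; 0 0 0 0 0 0 160; 0 0 0 0 0 0 190; 0 0 0 0 0 0 220; 0 0 0 0 0 0 255; 0 0 0 0 0 0 255; 0 0 0 0 0 0 255; 0 0 0 0 0 0 255" --grip_force 38

```text
time_s: 4.65
ee_pos: [0.6126, 0.2513, 0.0044]
eef_rot: [-3.142, 0.0, 0.495]
force: [0.1, 1.0, -0.1]
grip_width: 0.0348
grip_force: 38.0
```

Request:
carry_out --motion "0 0 0.01 0 0 0 255; 0 0 0.02 0 0 0 255; 0 0 0.025 0 0 0 255; 0 0 0.025 0 0 0 255; 0 0 0.025 0 0 0 255; 0 0 0.02 0 0 0 255; -0.005 -0.01 0 0 0 -1.5 255; -0.008 -0.02 0 0 0 -2.5 255; -0.008 -0.022 0 0 0 -2.75 255; -0.008 -0.022 0 0 0 -2.75 255; -0.008 -0.022 0 0 0 -2.75 255; -0.008 -0.022 0 0 0 -2.75 255; -0.008 -0.022 0 0 0 -2.75 255; -0.008 -0.022 0 0 0 -2.75 255; -0.008 -0.022 0 0 0 -2.75 255; -0.008 -0.022 0 0 0 -2.75 255; -0.008 -0.015 0 0 0 -2.5 255; -0.006 -0.005 0 0 0 -1.25 255; 0 0 0 0 0 0 255; 0 0 0 0 0 0 255"

```text
time_s: 6.32
ee_pos: [0.5218, 0.0257, 0.1299]
eef_rot: [-3.141, -0.001, -0.024]
force: [-0.5, -0.0, -1.8]
grip_width: 0.0356
grip_force: 38.0
```

Run:
```python
from h import *
for n in('top','side'):
    c=shot(n); P=cloud(c); o=ctrl.get_obs()['ee_pos']
    print(n,o)
    m=(abs(P[...,0]-o[0])<.09)&(abs(P[...,1]-o[1])<.035)&(P[...,2]>.115)&(P[...,2]<.185)&(c['range_z']>0)
    v,u=np.nonzero(m);print(len(u),u.min(),u.max(),v.min(),v.max())
    if n=='side':I=c['pixels'];cv2.imwrite('pics/l1.png',cv2.resize(I[120:240,210:370,::-1],None,fx=4,fy=4,interpolation=2))
    else: cv2.imwrite('pics/l1t.png',cv2.resize(c['pixels'][140:280,270:390,::-1],None,fx=4,fy=4,interpolation=2))
```

```text
top [0.52197905 0.02602566 0.12978334]
22 325 336 227 229
side [0.52202848 0.02613299 0.12965518]
618 282 329 160 184
```

View pics/l1.png

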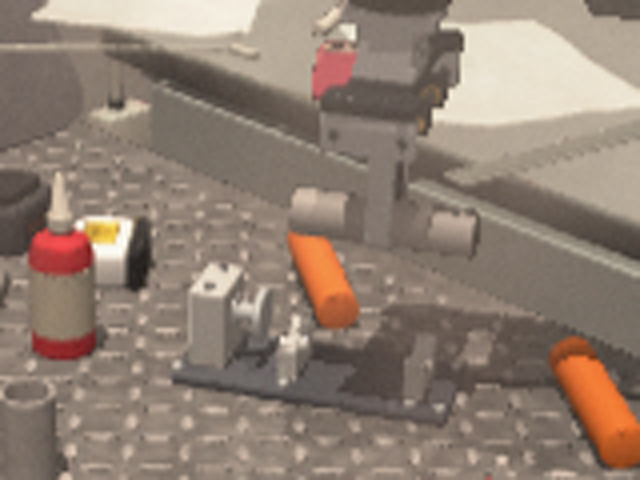

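The side view shows the tube held level by its middle, from crop pixel (292,205) to (478,232), above the rests. Now a cylinder fit to its points.

```bash
cat >> h.py <<'E'
from scipy.optimize import least_squares
def tube(n,c0,yaw0,zc):
    "axis fit of the tube near c0 at height zc"
    c=np.load(f'{n}.npz');q=cloud(c)[c['range_z']>0]
    d=q-np.array([*c0,zc]);s=d[:,0]*np.cos(yaw0)+d[:,1]*np.sin(yaw0);t=-d[:,0]*np.sin(yaw0)+d[:,1]*np.cos(yaw0)
    k=(abs(s)<.085)&(np.hypot(t,d[:,2])<.024)&(np.hypot(t,d[:,2])>.011);q=q[k];s=s[k]
    A=lambda p:np.array([np.cos(p[2])*np.cos(p[4]),np.sin(p[2])*np.cos(p[4]),np.sin(p[4])])
    k2=abs(s)>.014
    f=lambda p:np.linalg.norm(np.cross(q[k2]-[p[0],p[1],p[3]],A(p)),axis=1)-.018
    r=least_squares(f,[*c0,yaw0,zc,0],loss='soft_l1',f_scale=.002).x
    s=(q-[r[0],r[1],r[3]])@A(r);print(n,len(q),'pt',r[[0,1,3]].round(4),'yaw/tilt deg',np.degrees(r[[2,4]]).round(2),'ends x',(r[0]+np.percentile(s,[1,3,97,99])*np.cos(r[2])).round(4),'sd',np.std(f(r)).round(4))
E
python3 - <<'E'
from h import *
tube('side',(.522,.026),-.024,.144);tube('top',(.522,.026),-.024,.144)
E
```

```text
side 472 pt [-7.4117  0.2286  0.1351] yaw/tilt deg [-1.46  0.05] ends x [0.4531 0.4549 0.5897 0.5919] sd 0.0022
top 22 pt [ 0.5246 -0.0718  0.1597] yaw/tilt deg [-84.23   3.28] ends x [0.5135 0.5136 0.5161 0.5163] sd 0.0015
```

Request:
carry_out --motion "0 -0.0006 -0.01 0 0 0 255; 0 0 -0.015 0 0 0 255; 0 0 -0.015 0 0 0 255; 0 0 -0.015 0 0 0 255; 0 0 -0.015 0 0 0 255; 0 0 -0.01 0 0 0 255; 0 0 -0.005 0 0 0 255; 0 0 0 0 0 0 255; 0 0 0 0 0 0 255"

```text
time_s: 7.17
ee_pos: [0.5219, 0.0249, 0.0446]
eef_rot: [-3.142, -0.0, -0.024]
force: [-0.1, 0.1, -1.3]
grip_width: 0.0355
grip_force: 38.0
```

Request:
carry_out --motion "0 0 -0.002 0 0 0 255; 0 0 0 0 0 0 255; 0 0 -0.002 0 0 0 255; 0 0 0 0 0 0 255; 0 0 0 0 0 0 255"

```text
time_s: 7.58
ee_pos: [0.5217, 0.0247, 0.0405]
eef_rot: [-3.142, -0.0, -0.025]
force: [0.1, 0.3, -1.1]
grip_width: 0.0352
grip_force: 38.0
```

Request:
carry_out --motion "0 0 -0.0015 0 0 0 255; 0 0 0 0 0 0 255; 0 0 -0.001 0 0 0 255; 0 0 0 0 0 0 255; 0 0 0 0 0 0 255"

```text
time_s: 8.0
ee_pos: [0.5216, 0.0247, 0.0379]
eef_rot: [-3.142, 0.0, -0.025]
force: [0.0, -0.8, -0.9]
grip_width: 0.0354
grip_force: 38.0
```

Request:
carry_out --motion "0 0 -0.0007 0 0 0 255; 0 0 0 0 0 0 255; 0 0 0 0 0 0 255"

```text
time_s: 8.25
ee_pos: [0.5218, 0.0248, 0.0375]
eef_rot: [-3.141, -0.0, -0.025]
force: [-0.9, 1.2, 1.6]
grip_width: 0.0351
grip_force: 38.0
```

Request:
carry_out --motion "0 0 -0.0005 0 0 0 255; 0 0 0 0 0 0 255; 0 0 0 0 0 0 255"

```text
time_s: 8.5
ee_pos: [0.5219, 0.0249, 0.0373]
eef_rot: [-3.141, -0.001, -0.025]
force: [-2.8, 2.9, 7.1]
grip_width: 0.0354
grip_force: 38.0
```

Request:
carry_out --motion "0 0.0005 0 0 0 0 255; 0 0 0 0 0 0 255; 0 0 0 0 0 0 255"

```text
time_s: 8.75
ee_pos: [0.5219, 0.0253, 0.037]
eef_rot: [-3.142, -0.001, -0.025]
force: [-0.0, 2.4, 3.6]
grip_width: 0.035
grip_force: 38.0
```

Run:
```python
from h import *
o=ctrl.get_obs();print({k:np.round(o[k],4) for k in('time_s','ee_pos','eef_rot','force','moment','grip_width')})
c=shot('side');cv2.imwrite('pics/b1.png',cv2.resize(c['pixels'][150:240,230:350,::-1],None,fx=6,fy=6,interpolation=2))
tube('side',(.522,.025),-.024,.05)
```

```text
{'time_s': np.float64(8.75), 'ee_pos': array([0.5219, 0.0253, 0.037 ]), 'eef_rot': array([-3.1415e+00, -6.0000e-04, -2.4600e-02]), 'force': array([-0.0123,  2.3939,  3.5967]), 'moment': array([0.2789, 0.1054, 0.0379]), 'grip_width': np.float64(0.035)}
side 448 pt [-0.0443  0.0412  0.0496] yaw/tilt deg [-1.59 -0.05] ends x [0.4527 0.4541 0.5894 0.5916] sd 0.0024
```

View pics/b1.png

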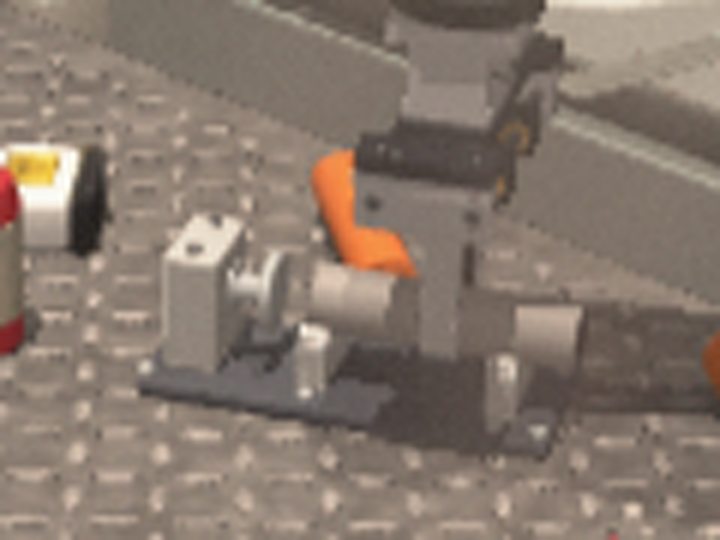

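The tube lies in both rests, and its end at crop pixel (310,290) is clear of the nose disc at (275,290). The sideways force still points to +y, so I centre further and bed it.

Request:
carry_out --motion "0 0.0006 0 0 0 0 255; 0 0 0 0 0 0 255; 0 0 -0.0003 0 0 0 255; 0 0 0 0 0 0 255; 0 0 0 0 0 0 255"

```text
time_s: 9.22
ee_pos: [0.5216, 0.0258, 0.0364]
eef_rot: [-3.142, 0.0, -0.025]
force: [-1.2, 1.3, 3.3]
grip_width: 0.035
grip_force: 38.0
```

Request:
carry_out --motion "0 0.0003 -0.0003 0 0 0 255; 0 0 0 0 0 0 255; 0 0 0 0 0 0 255"

```text
time_s: 9.47
ee_pos: [0.5217, 0.026, 0.0363]
eef_rot: [3.141, -0.0, -0.025]
force: [-2.2, -0.3, 5.0]
grip_width: 0.0355
grip_force: 38.0
```

Run:
```python
from h import *
o=ctrl.get_obs();print({k:np.round(o[k],4) for k in('time_s','ee_pos','eef_rot','force','moment','grip_width')})
```

```text
{'time_s': np.float64(9.4667), 'ee_pos': array([0.5217, 0.026 , 0.0363]), 'eef_rot': array([ 3.1413e+00, -1.0000e-04, -2.4500e-02]), 'force': array([-2.2433, -0.3272,  4.9827]), 'moment': array([-0.0195,  0.4046,  0.0431]), 'grip_width': np.float64(0.0355)}
```

Request:
carry_out --motion "0.001 0 -0.0002 0 0 0 255; 0.002 -0.00005 0 0 0 0 255; 0.002 -0.00005 0 0 0 0 255; 0.002 -0.00005 0 0 0 0 255; 0.002 -0.00005 0 0 0 0 255; 0.002 -0.00005 0 0 0 0 255; 0.001 -0.00005 0 0 0 0 255; 0 0 0 0 0 0 255; 0 0 0 0 0 0 255"

```text
time_s: 10.22
ee_pos: [0.5311, 0.0258, 0.0361]
eef_rot: [3.141, 0.006, -0.024]
force: [-22.9, -0.7, 22.6]
grip_width: 0.0353
grip_force: 38.0
```

Request:
carry_out --motion "0.001 0 0 0 0 0 255; 0.001 -0.00005 0 0 0 0 255; 0 0 0 0 0 0 255; 0 0 0 0 0 0 255"

```text
time_s: 10.55
ee_pos: [0.533, 0.0257, 0.0361]
eef_rot: [3.141, 0.007, -0.024]
force: [-24.3, -0.9, 23.6]
grip_width: 0.0354
grip_force: 38.0
```

Request:
carry_out --motion "0.001 0 0 0 0 0 255; 0.001 -0.00005 0 0 0 0 255; 0 0 0 0 0 0 255; 0 0 0 0 0 0 255"

```text
time_s: 10.88
ee_pos: [0.5351, 0.0256, 0.0361]
eef_rot: [3.141, 0.007, -0.024]
force: [-23.7, -0.4, 22.9]
grip_width: 0.0354
grip_force: 38.0
```

Request:
carry_out --motion "0 0 0.0003 0 0 0 255; 0 0 0 0 0 0 255; 0 0 0 0 0 0 255"

```text
time_s: 11.13
ee_pos: [0.5351, 0.0256, 0.0362]
eef_rot: [3.141, 0.007, -0.024]
force: [-22.4, -0.4, 18.9]
grip_width: 0.035
grip_force: 38.0
```

Run:
```python
from h import *
o=ctrl.get_obs();print({k:np.round(o[k],4) for k in('time_s','ee_pos','eef_rot','force','moment','grip_width')})
c=shot('side')
tube('side',(.535,.0255),-.024,.05)
```

```text
{'time_s': np.float64(11.1333), 'ee_pos': array([0.5351, 0.0256, 0.0362]), 'eef_rot': array([ 3.1412,  0.0066, -0.0244]), 'force': array([-22.3732,  -0.4045,  18.8877]), 'moment': array([-0.0637,  4.0027,  0.0695]), 'grip_width': np.float64(0.035)}
side 489 pt [-0.4571  0.0456  0.0418] yaw/tilt deg [-1.14  0.39] ends x [0.466  0.4671 0.6156 0.6179] sd 0.0026
```

Request:
carry_out --motion "0 0 0.0005 0 0 0 255; 0 0 0 0 0 0 255; 0 0 0 0 0 0 255"

```text
time_s: 11.43
ee_pos: [0.5376, 0.0256, 0.0365]
eef_rot: [3.142, 0.0, -0.025]
force: [0.2, -0.5, -1.5]
grip_width: 0.0352
grip_force: 38.0
```

Request:
carry_out --motion "0 0 0.0003 0 0 0 255; 0 0 0 0 0 0 255; 0 0 0 0 0 0 255"

```text
time_s: 11.68
ee_pos: [0.5377, 0.0257, 0.0369]
eef_rot: [3.142, 0.0, -0.025]
force: [0.4, 0.1, -1.3]
grip_width: 0.0352
grip_force: 38.0
```

Request:
carry_out --motion "0 0 -0.0004 0 0 0 255; 0 0 0 0 0 0 255; 0 0 -0.0002 0 0 0 255; 0 0 0 0 0 0 255; 0 0 0 0 0 0 255"

```text
time_s: 12.1
ee_pos: [0.5377, 0.0257, 0.0365]
eef_rot: [3.142, -0.0, -0.025]
force: [0.6, -0.3, -0.6]
grip_width: 0.0352
grip_force: 38.0
```

Request:
carry_out --motion "0.001 0 0 0 0 0 255; 0 0 0 0 0 0 255; 0 0 0 0 0 0 255"

```text
time_s: 12.35
ee_pos: [0.5387, 0.0256, 0.0365]
eef_rot: [3.142, -0.0, -0.025]
force: [-1.0, -0.8, 0.0]
grip_width: 0.0351
grip_force: 38.0
```

Request:
carry_out --motion "0.001 0 0 0 0 0 255; 0 0 0 0 0 0 255; 0 0 0 0 0 0 255"

```text
time_s: 12.6
ee_pos: [0.5397, 0.0257, 0.0364]
eef_rot: [3.142, 0.0, -0.025]
force: [-1.0, -1.6, -0.3]
grip_width: 0.0348
grip_force: 38.0
```

Request:
carry_out --motion "0.001 0 0 0 0 0 255; 0 0 0 0 0 0 255; 0 0 0 0 0 0 255"

```text
time_s: 12.85
ee_pos: [0.5407, 0.0257, 0.0364]
eef_rot: [3.142, 0.0, -0.025]
force: [-0.8, -2.9, 0.7]
grip_width: 0.0353
grip_force: 38.0
```

Request:
carry_out --motion "0.001 -0.0003 0 0 0 0 255; 0 0 0 0 0 0 255; 0 0 0 0 0 0 255"

```text
time_s: 13.1
ee_pos: [0.5419, 0.0255, 0.0364]
eef_rot: [-3.141, -0.0, -0.025]
force: [0.0, 0.1, -0.7]
grip_width: 0.0352
grip_force: 38.0
```

Request:
carry_out --motion "0.001 -0.0001 0 0 0 0 255; 0 0 0 0 0 0 255; 0 0 0 0 0 0 255"

```text
time_s: 13.35
ee_pos: [0.5425, 0.0254, 0.0364]
eef_rot: [-3.141, 0.0, -0.025]
force: [-2.4, 0.7, -0.2]
grip_width: 0.0353
grip_force: 38.0
```

Request:
carry_out --motion "0.001 0 0 0 0 0 255; 0 0 0 0 0 0 255; 0 0 0 0 0 0 255"

```text
time_s: 13.6
ee_pos: [0.5432, 0.0254, 0.0363]
eef_rot: [-3.141, 0.001, -0.025]
force: [-5.0, 0.3, 1.6]
grip_width: 0.0352
grip_force: 38.0
```

Request:
carry_out --motion "0.001 0 0 0 0 0 255; 0 0 0 0 0 0 255; 0.001 -0.00005 0 0 0 0 255; 0 0 0 0 0 0 255; 0 0 0 0 0 0 255"

```text
time_s: 14.02
ee_pos: [0.545, 0.0254, 0.0363]
eef_rot: [-3.142, 0.002, -0.025]
force: [-7.3, 0.8, 3.6]
grip_width: 0.0353
grip_force: 38.0
```

Request:
carry_out --motion "0.001 0 0 0 0 0 255; 0 0 0 0 0 0 255; 0.001 -0.00005 0 0 0 0 255; 0 0 0 0 0 0 255; 0 0 0 0 0 0 255"

```text
time_s: 14.43
ee_pos: [0.5468, 0.0254, 0.0363]
eef_rot: [-3.141, 0.002, -0.025]
force: [-8.5, 0.6, 3.8]
grip_width: 0.0349
grip_force: 38.0
```

Run:
```python
from h import *
o=ctrl.get_obs();print({k:np.round(o[k],4) for k in('time_s','ee_pos','eef_rot','force','moment','grip_width')})
c=shot('side');cv2.imwrite('pics/n1.png',cv2.resize(c['pixels'][150:240,230:350,::-1],None,fx=6,fy=6,interpolation=2))
```

```text
{'time_s': np.float64(14.4333), 'ee_pos': array([0.5468, 0.0254, 0.0363]), 'eef_rot': array([-3.1415e+00,  2.2000e-03, -2.4600e-02]), 'force': array([-8.5074,  0.6352,  3.8348]), 'moment': array([0.1164, 1.5412, 0.0091]), 'grip_width': np.float64(0.0349)}
```

View pics/n1.png

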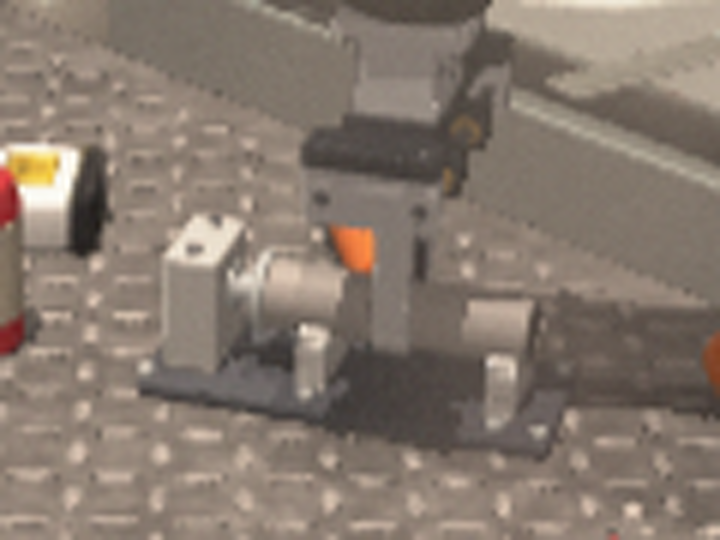

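The tube end meets the disc at crop pixel (262,285), and the disc has begun to move in. About 5 mm more gives half travel.

Request:
carry_out --motion "0.001 0 0 0 0 0 255; 0 0 0 0 0 0 255; 0.001 -0.00005 0 0 0 0 255; 0 0 0 0 0 0 255; 0.001 0 0 0 0 0 255; 0 0 0 0 0 0 255; 0 0 0 0 0 0 255"

```text
time_s: 15.07
ee_pos: [0.5496, 0.0253, 0.0363]
eef_rot: [-3.142, 0.003, -0.025]
force: [-10.7, 0.8, 4.8]
grip_width: 0.0351
grip_force: 38.0
```

Request:
carry_out --motion "0.001 0 0 0 0 0 255; 0 0 0 0 0 0 255; 0.001 -0.00005 0 0 0 0 255; 0 0 0 0 0 0 255; 0 0 0 0 0 0 255; 0 0 0 0 0 0 255"

```text
time_s: 15.57
ee_pos: [0.5514, 0.0252, 0.0363]
eef_rot: [-3.142, 0.003, -0.025]
force: [-12.5, 0.7, 6.6]
grip_width: 0.035
grip_force: 38.0
```

Run:
```python
from h import *
o=ctrl.get_obs();print({k:np.round(o[k],4) for k in('time_s','ee_pos','eef_rot','force','moment','grip_width')})
c=shot('side');t=shot('top')
cv2.imwrite('pics/n2.png',np.hstack([cv2.resize(c['pixels'][160:225,240:330,::-1],(720,520),interpolation=2)]))
c=np.load('side.npz');q=cloud(c)
tube('side',(.552,.0252),-.024,.05)
q=q[c['range_z']>0]
for lo,hi in ((.066,.082),):  # housing top
    k=(q[:,2]>lo)&(q[:,2]<hi)&(abs(q[:,1]-.024)<.03)&(q[:,0]>.61)&(q[:,0]<.68); print(np.percentile(q[k],[4,50,96],axis=0).round(4).tolist())
```

```text
{'time_s': np.float64(15.5667), 'ee_pos': array([0.5514, 0.0252, 0.0363]), 'eef_rot': array([-3.1416,  0.0034, -0.0245]), 'force': array([-12.535 ,   0.7334,   6.6387]), 'moment': array([0.1469, 2.2185, 0.0956]), 'grip_width': np.float64(0.035)}
side 480 pt [-1.634   0.0765  0.0424] yaw/tilt deg [-1.34  0.16] ends x [0.4811 0.4826 0.625  0.6286] sd 0.0026
[[0.6224, 0.0034, 0.0668], [0.65, 0.0302, 0.0737], [0.6675, 0.0521, 0.0774]]
```

View pics/n2.png

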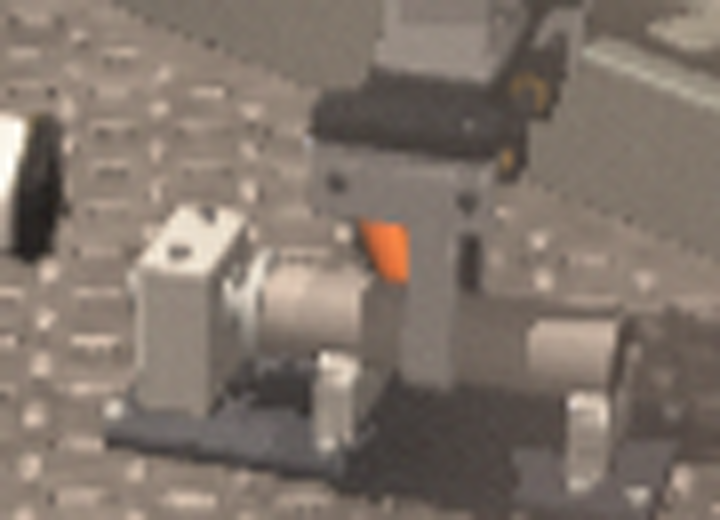

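The picture shows the nose about half in: the disc at (258,300) is still well off the housing at (215,300). From the forces it is pressed in about 9.4 mm. The tool has pitched 0.2° under the push, so I level it to bed the rear end too, and add a little travel.

Request:
carry_out --motion "0.0004 0 0 0 -0.2 0 255; 0 0 0 0 0 0 255; 0 0 -0.0001 0 0 0 255; 0 0 0 0 0 0 255; 0 0 0 0 0 0 255; 0 0 0 0 0 0 255"

```text
time_s: 16.17
ee_pos: [0.5516, 0.0252, 0.0363]
eef_rot: [-3.141, 0.0, -0.025]
force: [-13.9, 0.7, 8.2]
grip_width: 0.0355
grip_force: 38.0
```

Run:
```python
from h import *
o=ctrl.get_obs();print({k:np.round(o[k],4) for k in('time_s','ee_pos','eef_rot','force','moment','grip_width')})
```

```text
{'time_s': np.float64(16.1667), 'ee_pos': array([0.5516, 0.0252, 0.0363]), 'eef_rot': array([-3.1415e+00,  2.0000e-04, -2.4500e-02]), 'force': array([-13.9321,   0.6897,   8.2086]), 'moment': array([0.0532, 2.4909, 0.0238]), 'grip_width': np.float64(0.0355)}
```

Request:
carry_out --motion "0.0003 0 0 0 0 0 255; 0 0 0 0 0 0 255; 0 0 0 0 0 0 255; 0 0 0 0 0 0 255; 0 0 0 0 0 0 255; 0 0 0 0 0 0 255; 0 0 0 0 0 0 255; 0 0 0 0 0 0 255; 0 0 0 0 0 0 255; 0 0 0 0 0 0 255; 0 0 0 0 0 0 255; 0 0 0 0 0 0 255"

```text
time_s: 17.17
ee_pos: [0.5518, 0.0252, 0.0363]
eef_rot: [-3.142, 0.0, -0.025]
force: [-13.7, -0.3, 10.6]
grip_width: 0.0352
grip_force: 38.0
```

Run:
```python
from h import *
o=ctrl.get_obs();print({k:np.round(o[k],4) for k in('ee_pos','eef_rot','force')})
print(ctrl.hand_in())
```

```text
{'ee_pos': array([0.5518, 0.0252, 0.0363]), 'eef_rot': array([-3.1415e+00,  5.0000e-04, -2.4500e-02]), 'force': array([-13.7332,  -0.2609,  10.6366])}
the job is handed in; nothing more can be done
None
```

The job is handed in at about 17 s: I laid the tube in both V rests clear of the stop, slid it in, and am still holding it with the nose pressed in about 9.7 mm of 20 (my estimate from arm position and force), at about 14 N of push including friction. No verdict was returned.

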